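# Square up the half-lap corner of a canvas stretcher frame

## Task

Fit the loose stretcher bar onto the rail on the jig board: thread its hole over the upright dowel, with the bar lying down flat on the board in front of the stop block, and let go of it. Then take the metal assembly square by its upright grip, lay it flat on the board inside the corner and press it into the corner so that one outer face is flush against the rail and the other flush against the bar. Finish while still gripping the square and pressing it against both; leave the other things on the table where they are.

Things in the scene. Friction and masses are not known exactly. Their poses are not given: they have to be found in the camera images.
- jig: grey laminated board 202 x 186 x 12 mm fixed to the table. Origin at table height, under the inside corner of the frame joint; z up. The rail runs along its +x, the fitted bar along its +y; in this frame (mm) the board spans x -62..140, y -46..140
- corner (a point): the inside corner point at the board's top surface, 12 mm above the jig's origin; axes as the jig
- stop (a point): top centre of the dark wooden stop block on the board, 14 x 24 x 12 mm tall, at x -49, y 126 mm in the jig's frame. Its face, x = -42 mm, lies 2 mm behind the outer side of a true bar, so the fitted bar cannot swing outwards past it
- rail: pale wooden rail fixed on the board, 40 mm wide, 20 mm tall; origin at the corner point on the board's top, axes as the jig. Its inner face is the plane y = 0; it spans y -40..0, x 2..140 mm at full height, and x -40..2 as a lower half-lap 10 mm high, from which the dowel rises
- dowel_tip (a point): top centre of the upright wooden dowel: diameter 12 mm, tapered to 6 mm over its top 4.5 mm; top 28 mm above the board (40 mm above the table), axis at x -20, y -20 mm in the rail's frame
- bar: loose pale wooden bar, 40 mm wide (x), 180 long (y), 0.13 kg. Origin on its underside at mid-width, a good place to grip it across. 20 mm thick over y -58..80; its half-lap tongue, y -100..-58, is 9.5 mm thick, its underside 10.5 mm up. Fitted, its axes are parallel to the jig's, same way round, its origin at x -20, y 60 mm from the corner; its +x side is the other face of the corner
- bar_hole (a point): centre of the through hole, diameter 15.5 mm, in the bar's tongue, at the tongue's underside; 80 mm from the bar's origin along its -y. It has about 1.7 mm of play round the dowel
- square: L-shaped steel-grey assembly square, 0.3 kg; two legs at right angles, each 120 mm long outside, 22 wide, 20 tall, joined by a web. Origin on its underside below the grip; z up; the legs run along +x and +y from the heel. Outer faces: y = -38 mm (goes against the rail) and x = -38 mm (against the bar). Pressed home, its axes are parallel to the jig's, same way round
- grip (a point): middle of the square's black upright grip, 48 mm above its underside, over its origin. The grip is 16 mm thick and 46 mm long, its length along the bisector (1,1) of the legs, and stands from 15 to 65 mm above the underside
- heel (a point): where the two outer faces would meet, on the underside of the square (the very corner is notched 8 mm); axes as the square
- mug: bystander: white mug with a spoon, 136 mm tall; origin under its centre
- bottle: bystander: paint bottle with white shoulder, 66 mm wide, 154 mm tall; origin under its centre

How it is judged:
On the way:
1. the bar is threaded down on the dowel, flat on the board, and let go (horizontal distance between bar_hole and dowel_tip below 0.005 m and z of bar_hole in the frame of rail below 0.0135 m and angle between bar's own z axis and vertical below 0.04 rad and contact force between the fingers and bar below 0.1 N), for 0.2 s.
At the end, for the whole second after the job is handed in: Bar down on the dowel (hole within 5 mm, 3 mm in height) and within 0.03 rad of square. The square lies flat in the corner (heel within 4 mm along the bar, 5 mm along the rail, 0.03 rad), still, pressing over 1 N on rail and on bar, and is held by the fingers, which do not touch the bar (horizontal distance between bar_hole and dowel_tip below 0.005 m and z of bar_hole in the frame of rail below 0.0135 m and angle between each of bar, square's own z axis and vertical below 0.04 rad and angle between the y axis of bar and the y axis of jig, either way round below 0.03 rad and angle between the x axis of square and the x axis of jig, either way round below 0.03 rad and x of heel in the frame of corner between -0.005 and 0.005 m and y of heel in the frame of corner between -0.004 and 0.004 m and z of heel in the frame of corner between -0.004 and 0.004 m and contact force between square and rail above 1 N and contact force between square and bar above 1 N and contact force between the fingers and square above 2 N and contact force between the fingers and bar below 0.5 N and linear speed of square below 0.01 m/s); the arm keeps its last pose, push and grip.
It fails at once if the mug is moved by more than 30 mm (distance of mug from where it was at the start of the episode above 0.03 m).
It fails at once if the bottle is moved by more than 30 mm (distance of bottle from where it was at the start of the episode above 0.03 m).
It also fails if it takes over 72 s, if anything falls off the work surface, if the arm or the gripper's body presses on something with over 40 N, if the wrist force passes 120 N, or if a joint passes its speed limit or range.

## Robot

A 6-joint arm with a two-finger parallel gripper is mounted at the origin on the work surface; the furniture and walls round the work are solid. World frame = base frame: x ahead of the robot, y to its left, z up, the work surface at z = 0. Lengths are in m, angles in rad, forces in N, time in s.
With the tool pointing down it reaches from about 0.325 to 0.9 m from the base axis. Payload 6.1 kg.
Tool frame: the origin (TCP) lies at the very end of the fingers, on their centre line; the grasp point (between the pads) lies 19 mm behind it (grip_depth is the distance from the TCP to the grasp point, in m); z points along the fingers, y is the line along which they close (so a half turn about z gives the same grasp; the last joint's range is limited). The gripper opens to 87 mm and grips with 3 to 60 N. Pads are 19 mm wide; open, the fingers measure 117 mm over their backs; the gripper's body (75 mm by 190 mm) begins 51 mm behind the grasp point.
Start: joints at [0.991, 0.22, 1.526, -0, 1.395, -0.126], TCP at [0.274, 0.562, 0.223] pointing down, gripper open.
Joint ranges: [-2.98, 2.98], [-0.91, 2.08], [0.09, 2.57], [-1.24, 4.39], [0.2, 2.65], [-2.68, 2.68]. Speed limits (rad/s): [2.57, 2.57, 3.01, 3.14, 3.14, 3.14].

## Interface

Orientations are given as a rotation vector (axis times angle).
In Python, from station import * gives the robot as it stands.
- The arm moves only by the tool send_rows, never from a script. Its argument "motion" is a list of rows, each a list of 2 entries, a list of its own where there are three numbers: the shift along the tool's x, y, z in mm, then the turn, a rotation vector about the tool's x, y, z in degrees. A call has exactly 5 rows; each row is the pose to reach, as a shift and turn from the pose commanded when the call began, along the tool's axes at that moment; what a row does not reach only later rows make up. A row lasts 1/10 s, in which the tool goes at most 50 mm and 8.59 degrees, less where a joint would pass 70% of its speed; a pose out of reach is approached as far as the arm can. A call with a gripper value outside its range is refused whole. "hand" is the gripper command: -1 is fully open, 1 is shut, values between are in proportion, set as the call begins (left out, the last holds). The fingers move at their own pace and stop on an object; the grip force is fixed at half the most. Time passes only in rows, so rows that repeat a pose let the fingers close, or fill a call up. It gives the time, the measured TCP pose, the force, the opening and the grip force at its end, in the units of the state.
- state(): the state, without advancing time (a new reading comes with each control period).
- get_image(name): name is "side" or "top" or "wrist"; returns (picture, depth): 480x640x3 uint8, red, green, blue; 480x640 float32, m along the optical axis (not along the pixel's ray), 0 where there is no reading.
- calibration(name): a dict with "camera_matrix" (3x3 intrinsics, pixels), "R" (3x3) and "t" (3): a world point X has camera coordinates R X + t. Camera axes: x right, y down, z forward; pixel columns grow to the right and rows downward; lengths in m; the calibration is good to about 2 mm. A picture is of the moment at which its call begins: read the wrist's pose just before it. calibration takes no time and is no camera call; for the wrist camera it gives the pose at the moment of the call.
- hand_in(): hands the job in; it is judged then, once.
The state is a dict: "time_s": time; "joint_pos": joint angles; "joint_vel": joint speeds; "tau": joint torques, N m; "position": TCP position; "ee_rot": TCP orientation; "ft_force": force on the tool from outside, world axes, zero at the start; "wrist_torque": the same for the moment, N m; "gripper_width": opening from 0.0 (shut) to 1.0 (fully open); "finger_force": force on a finger pad.
Only numpy, scipy, OpenCV 4.12 (cv2) and the standard library are available. Lean on these libraries where they do the work, as an engineer would, in place of code of your own. Each camera call takes 0.05 s, during which the arm holds its last target. There are 200 camera calls.

## Working session

There is one attempt and no reset: what is moved stays moved. The work goes in short steps, Python scripts to look and compute and a tool call to move; the robot and the scene stay as the last step left them, time stands still between calls to the robot, and variables do not carry over. Pictures are saved under pics/ and viewed, at most 10 in all, crops included, and the job is handed in when it is done.

Besides the shell and the picture viewer there is one more tool, called after "Call:" as name(argument=value, ...) on one line, values as JSON. send_rows: Moves the arm, as the interface text tells. Its arguments: {"type":"object","properties":{"motion":{"type":"array","items":{"type":"array"}},"hand":{"type":"number"}},"required":["motion"]}

```bash
mkdir -p pics; ls; python3 - <<'E'
from station import *
import cv2,numpy as np
print(state())
for n in ["top","side"]:
    p,d=get_image(n); cv2.imwrite(f"pics/{n}0.png",p[:,:,::-1]); np.save(f"pics/{n}0.npy",d)
    c=calibration(n); print(n,c["camera_matrix"].tolist(),c["R"].tolist(),c["t"].tolist())
E
```

```text
pics
{'time_s': 0.0, 'joint_pos': array([ 9.90876659e-01,  2.21229021e-01,  1.52759972e+00,  5.54732514e-05,
        1.39463665e+00, -1.26123740e-01]), 'joint_vel': array([-0.00025628, -0.00184638,  0.00205226, -0.00018816, -0.00086317,
       -0.00017091]), 'tau': array([-6.08102437e-05, -4.94585073e+01, -3.87391090e+01,  6.98393863e-02,
        5.67460258e-02, -1.27852386e-04]), 'position': array([0.27366047, 0.56124416, 0.22144145]), 'ee_rot': array([-7.06577886e-01, -3.06038478e+00,  2.73002221e-03]), 'ft_force': array([ 0.47374977, -0.20002267,  0.5213835 ]), 'wrist_torque': array([ 0.00865434, -0.04620591,  0.01120922]), 'finger_force': 0.0, 'gripper_width': 1.0012058983888907}
top [[451.7593277483267, 0.0, 322.3526222524799], [0.0, 451.7593277483267, 236.0918021424852], [0.0, 0.0, 1.0]] [[0.12493601395875847, -0.9921536343447516, 0.004707257439106445], [-0.9666489669857173, -0.12279068197698646, -0.22474924481535394], [0.22356378741098087, 0.023529009246623354, -0.9744052640879616]] [-0.04730287204649826, 0.4946326792494315, 0.854898401480316]
side [[494.2963588373992, 0.0, 315.05016429072174], [0.0, 494.2963588373992, 235.50451224472403], [0.0, 0.0, 1.0]] [[0.9999535312990142, 0.009574440850657125, -0.0011248666714658885], [0.004641584790646968, -0.5804349982515711, -0.8142933553058934], [-0.008449315549944917, 0.8142502949874171, -0.580452466770227]] [-0.49591793723595323, 0.06779217744846086, 1.1018252939349311]
```

View pics/top0.png

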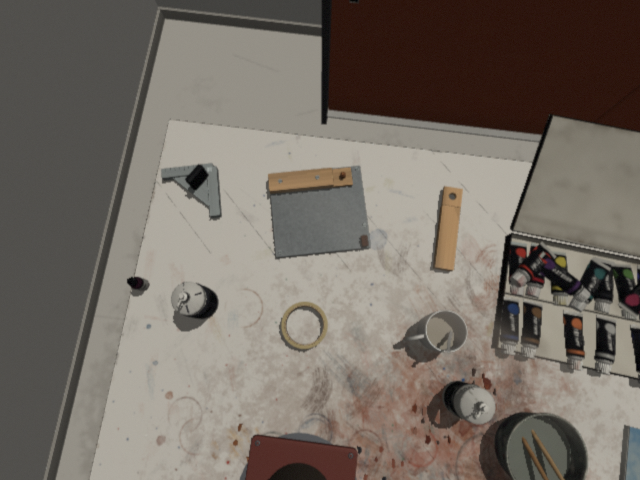

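View pics/side0.png

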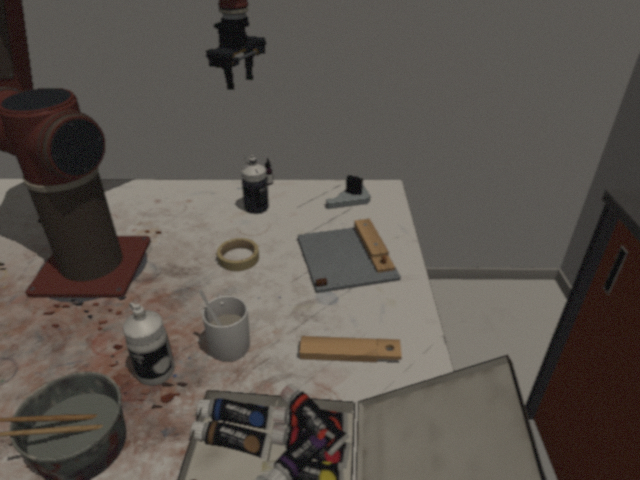

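```bash
cat > h.py <<'E'
import numpy as np,cv2
from station import *
def topix(c,X): 
    p=(np.asarray(X)@c["R"].T+c["t"])@c["camera_matrix"].T; return p[...,:2]/p[...,2:]
def ray(c,uv,z):
    "world points at height z seen at pixels uv"
    uv=np.atleast_2d(uv).astype(float); k=np.c_[uv,np.ones(len(uv))]@np.linalg.inv(c["camera_matrix"]).T
    d=k@c["R"]; o=-c["R"].T@c["t"]; return o+d*((z-o[2])/d[:,2])[:,None]
def cloud(c,d):
    v,u=np.mgrid[:480,:640]; k=np.stack([u,v,np.ones_like(u)],-1)@np.linalg.inv(c["camera_matrix"]).T*d[...,None]
    return (k-c["t"])@c["R"]
E
python3 - <<'E'
from h import *
c=calibration("top"); d=np.load("pics/top0.npy"); W=cloud(c,d)
for n,(u0,v0,u1,v1) in dict(table=(380,200,420,280),board=(290,200,350,240),rail=(275,176,310,186),bar=(444,210,456,255)).items():
    z=W[v0:v1,u0:u1,2]; print(n,np.median(z),z.std())
im=cv2.imread("pics/top0.png")
a=cv2.resize(im[155:265,260:380],(440,400),interpolation=3)
f=lambda x0,y0,w,h,s:cv2.resize(im[y0:y0+h,x0:x0+w],None,fx=s,fy=s,interpolation=cv2.INTER_CUBIC)
A=f(262,160,110,100,4.)   #440x400
B=f(430,180,40,95,4.)     #160x380
C=f(155,155,75,65,4.)     #300x260
M=np.zeros((600,800,3),np.uint8); M[:400,:440]=A; M[:380,450:610]=B; M[:260,-185:]=0
M2=np.zeros((600,800,3),np.uint8); M2[:400,:440]=A; M2[:380,445:605]=B; M2[340:600,500:800]=C
M2[:380,445:605]=B
cv2.imwrite("pics/crop1.png",M2)
E
```

```text
table -0.0006786131377318203 0.06013890299929464
board 0.011318624665399832 0.042575559297467605
rail 0.03132188689846904 0.04876805575584128
bar 0.019228258835630563 0.07934928481381827
```

View pics/crop1.png

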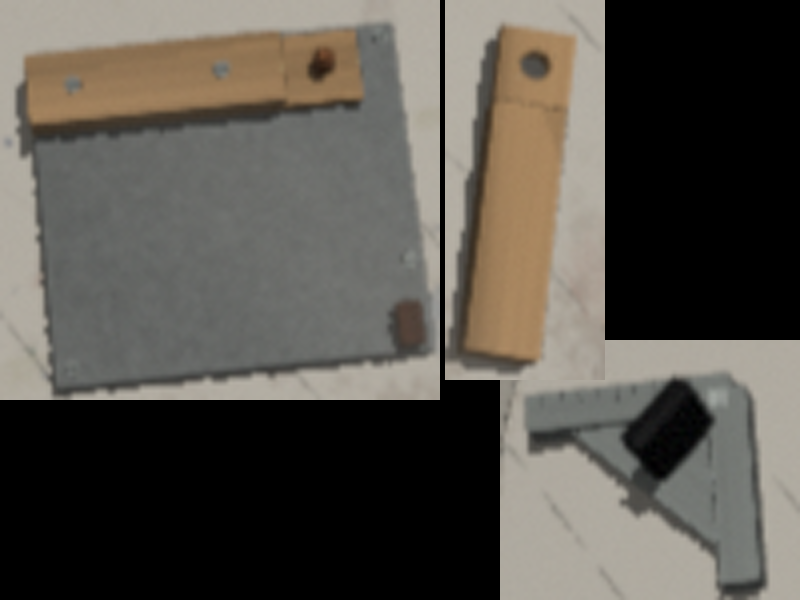

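```bash
cat >> h.py <<'E'
from scipy.optimize import least_squares
def fit(c,P,uv,guess,dz=0):
    "pose x,y,yaw (m,rad) of object whose local mm points P appear at pixels uv"
    P=np.array(P,float)/1e3; uv=np.array(uv,float)
    def pr(q):
        s,k=np.sin(q[2]),np.cos(q[2]); X=P@np.array([[k,s,0],[-s,k,0],[0,0,1]])+[q[0],q[1],dz]
        return topix(c,X)-uv
    r=least_squares(lambda q:pr(q).ravel(),guess,loss="soft_l1"); return r.x,pr(r.x)
E
python3 - <<'E'
from h import *
c=calibration("top"); np.set_printoptions(precision=4,suppress=True)
cr=lambda L,ox,oy,bx,by:[((a-bx)/4+ox-.4,(b-by)/4+oy-.4) for a,b in L]
J=[(-62,-46,12),(-62,140,12),(140,140,12),(140,-40,32),(-20,-20,40),(2,-40,32),(-49,126,24),(-40,0,22)]
q,r=fit(c,J,cr([(392,24),(431,352),(55,390),(25,57),(325,52),(284,33),(409,324),(362,102)],262,160,0,0),[.75,.1,1.57]); print("jig",q,np.degrees(q[2]),r.round(1).tolist())
B=[(-20,-100,20),(20,-100,20),(0,-80,20),(-20,80,20),(20,80,20)]
B=[(20,-100,20),(-20,-100,20),(0,-80,20),(20,80,20),(-20,80,20)]
q,r=fit(c,B,cr([(502,25),(575,38),(536,65),(467,350),(540,361)],430,180,445,0),[.7,-.2,1.57]); print("bar",q,np.degrees(q[2]),r.round(1).tolist())
S=[(82,-38,20),(-38,82,20),(-16,82,20),(82,-16,20),(16.3+5.7,16.3-5.7,65),(0,0,65)]
q,r=fit(c,S[:4]+S[5:],cr([(526,385),(763,583),(722,585),(526,431),(672,418)],155,155,500,340),[.75,.35,1.57]); print("sq",q,np.degrees(q[2]),r.round(1).tolist())
print(-c["R"].T@c["t"])
cw=calibration("wrist"); print(cw); s=state(); print(s["position"])
from scipy.spatial.transform import Rotation as R
print(R.from_rotvec(s["ee_rot"]).as_matrix())
E
```

```text
jig [0.6168 0.0043 1.7968] 102.95003002514521 [[0.3, -0.2], [1.1, 0.3], [-0.6, 0.3], [-0.5, -0.6], [0.0, 1.1], [-1.1, -0.6], [0.2, 0.3], [0.6, -0.5]]
bar [ 0.548  -0.246   1.5286] 87.58100000931306 [[0.0, -0.1], [0.2, -0.4], [-0.2, 0.1], [-0.5, -0.0], [0.5, 0.5]]
sq [0.5941 0.2923 1.8016] 103.22485714881908 [[0.8, 1.8], [-0.1, -0.2], [-0.3, 0.3], [1.1, -0.1], [-2.7, -1.2]]
[ 0.2929 -0.0063  0.9444]
{'camera_matrix': array([[429.5847,   0.    , 325.1179],
       [  0.    , 429.5847, 245.371 ],
       [  0.    ,   0.    ,   1.    ]]), 'R': array([[ 0.4381,  0.8989, -0.0021],
       [ 0.8716, -0.4243,  0.2455],
       [ 0.2198, -0.1094, -0.9694]]), 't': array([-0.6245, -0.0304,  0.3904])}
[0.2737 0.5613 0.2215]
[[-0.8988  0.4384 -0.001 ]
 [ 0.4384  0.8988 -0.0015]
 [ 0.0002 -0.0017 -1.    ]]
```

```bash
cat >> h.py <<'E'
from scipy.spatial.transform import Rotation as R
def mv(p,yaw=None,tilt=True):
    "print shift (tool mm) and turn (deg, tool axes) to TCP p, tool y at world yaw deg, pointing down"
    s=state(); T=R.from_rotvec(s["ee_rot"]); M=T.as_matrix()
    if yaw is None: G=T
    else:
        a=np.radians(yaw); y=np.array([np.cos(a),np.sin(a),0]); z=np.array([0,0,-1.]); G=R.from_matrix(np.c_[np.cross(y,z),y,z])
    print("shift",(M.T@(np.array(p)-s["position"])*1e3).round(1).tolist(),"turn",np.degrees((T.inv()*G).as_rotvec()).round(2).tolist())
E
python3 - <<'E'
from h import *
c=calibration("wrist"); s=state(); M=R.from_rotvec(s["ee_rot"]).as_matrix()
o=-c["R"].T@c["t"]; print("cam in tool",M.T@(o-s["position"]), "axis",M.T@c["R"][2])
print("centre hits",M.T@(ray(c,[320,240],.02)[0]-s["position"]))
mv([.56,.06,.30],88); mv([.55,-.22,.25],88)
E
```

```text
cam in tool [ 0.06657203  0.00057384 -0.16312596] axis [-2.45740618e-01 -2.39580719e-04  9.69335593e-01]
centre hits [-0.02103787 -0.00398519  0.20152888]
shift [-477.1, -325.2, -78.0] turn [-0.1, -0.03, -24.0]
shift [-590.8, -581.1, -27.6] turn [-0.1, -0.03, -24.0]
```

Call:
send_rows(motion=[[[-477,-325,-78],[0,0,-24]],[[-477,-325,-78],[0,0,-24]],[[-477,-325,-78],[0,0,-24]],[[-477,-325,-78],[0,0,-24]],[[-477,-325,-78],[0,0,-24]]])

```text
time_s: 0.6
position: [0.3958, 0.3474, 0.2555]
ee_rot: [-0.054, -3.141, 0.001]
ft_force: [0.6, 0.2, 0.6]
gripper_width: 0.997
finger_force: 0.0
```

```bash
python3 -c "
from h import *
print(state()['position'],state()['joint_pos']);mv([.56,.06,.30],88)"
```

```text
[0.39576775 0.34743074 0.25547095] [ 5.70681333e-01 -3.66330963e-02  1.73991479e+00 -6.31767576e-05
  1.43880089e+00 -9.65931278e-01]
shift [-173.9, -281.7, -44.5] turn [-0.02, -0.02, 0.04]
```

Call:
send_rows(motion=[[[-174,-282,-44],[0,0,0]],[[-174,-282,-44],[0,0,0]],[[-174,-282,-44],[0,0,0]],[[-174,-282,-44],[0,0,0]],[[-174,-282,-44],[0,0,0]]])

```text
time_s: 1.1
position: [0.5186, 0.132, 0.2886]
ee_rot: [-0.055, -3.141, -0.0]
ft_force: [0.3, 0.8, 0.8]
gripper_width: 1.004
finger_force: 0.0
```

Call:
send_rows(motion=[[[-34,-56,-9],[0,0,0]],[[-34,-56,-9],[0,0,0]],[[-34,-56,-9],[0,0,0]],[[-34,-56,-9],[0,0,0]],[[-34,-56,-9],[0,0,0]]])

```text
time_s: 1.6
position: [0.5493, 0.0782, 0.297]
ee_rot: [-0.052, -3.14, -0.001]
ft_force: [0.3, 0.8, -0.8]
gripper_width: 1.0
finger_force: 0.0
```

```bash
python3 - <<'E'
from h import *
s=state();print(s['position'],np.abs(s['joint_vel']).max())
c=calibration("wrist"); im,d=get_image("wrist"); cv2.imwrite("pics/w1.png",im[:,:,::-1]); import pickle; pickle.dump((c,d),open("pics/w1.pkl","wb"))
mv([.55,-.22,.25],88)
E
```

```text
[0.54931611 0.07820502 0.29702677] 0.008272097712227217
shift [-10.4, -298.1, 47.1] turn [0.02, -0.05, 0.12]
```

View pics/w1.png

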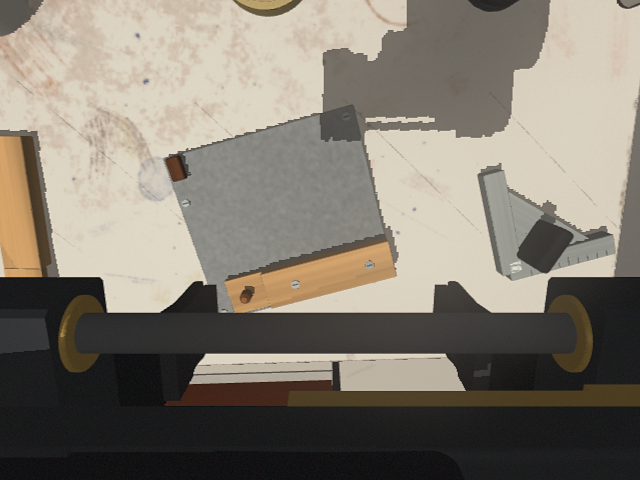

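```bash
python3 - <<'E'
from h import *
im=cv2.imread("pics/w1.png"); M=np.zeros((600,800,3),np.uint8)
f=lambda x0,y0,w,h,s:cv2.resize(im[y0:y0+h,x0:x0+w],None,fx=s,fy=s,interpolation=cv2.INTER_CUBIC)
M[:360,:760]=f(215,230,190,90,4); M[360:600,0:160]=f(160,145,40,60,4); M[360:600,170:470]=f(470,160,150,120,2); M[360:600,480:640]=f(330,95,40,60,4)
cv2.imwrite("pics/crop2.png",M)
E
```

```text
(no output)
```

View pics/crop2.png

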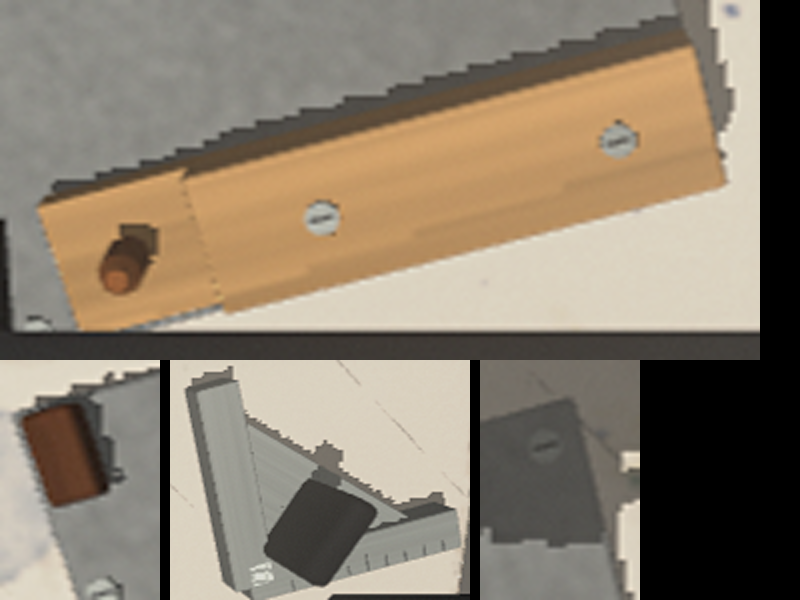

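Call:
send_rows(motion=[[[-10,-298,47],[0,0,0]],[[-10,-298,47],[0,0,0]],[[-10,-298,47],[0,0,0]],[[-10,-298,47],[0,0,0]],[[-10,-298,47],[0,0,0]]])

```text
time_s: 2.15
position: [0.5497, -0.1703, 0.2585]
ee_rot: [0.051, 3.141, 0.0]
ft_force: [-0.2, -0.6, 0.3]
gripper_width: 1.002
finger_force: 0.0
```

Call:
send_rows(motion=[[[0,-52,9],[0,0,0]],[[0,-52,9],[0,0,0]],[[0,-52,9],[0,0,0]],[[0,-52,9],[0,0,0]],[[0,-52,9],[0,0,0]]])

```text
time_s: 2.65
position: [0.5486, -0.2202, 0.2502]
ee_rot: [0.051, 3.14, 0.0]
ft_force: [-0.4, -0.2, -0.1]
gripper_width: 1.003
finger_force: 0.0
```

```bash
python3 - <<'E'
from h import *
s=state();print(s['position'],np.abs(s['joint_vel']).max(),s["time_s"])
c=calibration("wrist"); im,d=get_image("wrist"); cv2.imwrite("pics/w2.png",im[:,:,::-1]); import pickle; pickle.dump((c,d),open("pics/w2.pkl","wb"))
E
```

```text
[ 0.54860327 -0.22017594  0.25020538] 0.004845349104034909 2.65
```

View pics/w2.png

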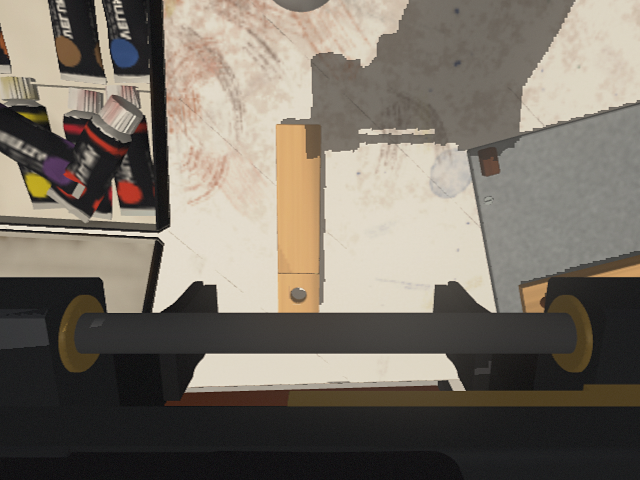

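```bash
cat > m.py <<'E'
from h import *; import pickle
np.set_printoptions(precision=4,suppress=True)
cr=lambda L,ox,oy,bx,by,s:[((a-bx)/s+ox-.4,(b-by)/s+oy-.4) for a,b in L]
c,d=pickle.load(open("pics/w1.pkl","rb"))
J=[(140,0,32),(140,-40,32),(-40,0,22),(2,0,32),(2,-40,32),(-20,-20,40),(-40,-40,22),(-49,126,24),(140,140,12)]
q,r=fit(c,J,cr([(692,44),(726,185),(38,204),(187,178),(222,313),(116,281),(78,330)],215,230,0,0,4)+cr([(64,454)],160,145,0,360,4)+cr([(572,400)],330,95,480,360,4),[.617,.0,1.8]); print("jig",q,np.degrees(q[2]),r.round(1).tolist())
S=[(-38,82,20),(-16,82,20),(82,-38,20),(82,-16,20),(0,0,65)]
q,r=fit(c,S,cr([(195,386),(236,380),(461,545),(457,515),(320,531)],470,160,170,360,2),[.59,.29,1.8]); print("sq",q,np.degrees(q[2]),r.round(1).tolist())
c,d=pickle.load(open("pics/w2.pkl","rb"))
B=[(-20,80,20),(20,80,20),(-20,-58,20),(20,-58,20),(0,-80,20)]
q,r=fit(c,B,[(277,125),(321,125),(278,273),(319.7,273.8),(298.5,294.5)],[.55,-.24,1.53]); print("bar",q,np.degrees(q[2]),r.round(1).tolist())
W=cloud(c,d); print("z bar",np.median(W[150:260,285:312,2]),np.median(W[200:300,350:420,2]))
mv([q[0],q[1],.10],np.degrees(q[2])); mv([q[0],q[1],.007],np.degrees(q[2]))
E
python3 m.py
```

```text
jig [0.62   0.0055 1.7999] 103.12390411289807 [[0.4, -0.0], [0.5, 0.6], [-0.8, 0.0], [-2.1, -0.3], [0.2, 0.5], [0.0, -0.7], [0.7, 2.0], [-1.0, 0.0], [0.9, -1.1]]
sq [0.5946 0.2949 1.8112] 103.77196133724192 [[-0.3, 0.6], [0.7, -2.3], [-0.9, 0.3], [-1.2, -4.2], [9.2, 4.9]]
bar [ 0.5513 -0.2443  1.5222] 87.21608333192906 [[-0.7, -0.9], [0.7, -0.2], [-0.1, 0.3], [-0.1, 0.2], [0.2, 0.7]]
z bar 0.020949873943410524 0.0009364890574860573
shift [-3.4, -23.8, 150.2] turn [-0.01, 0.05, 0.93]
shift [-3.3, -23.8, 243.2] turn [-0.01, 0.05, 0.93]
```

Call:
send_rows(motion=[[[-3,-24,100],[0,0,1]],[[-3,-24,150],[0,0,1]],[[-3,-24,190],[0,0,1]],[[-3,-24,190],[0,0,1]],[[-3,-24,190],[0,0,1]]])

```text
time_s: 3.2
position: [0.5456, -0.2423, 0.0528]
ee_rot: [-0.08, -3.129, -0.01]
ft_force: [-1.2, 0.3, -0.6]
gripper_width: 1.001
finger_force: 0.0
```

```bash
python3 -c "
from h import *
print(state()['position']);mv([.550,-.2445,.005],87.4)"
```

```text
[ 0.54555447 -0.24234286  0.0528342 ]
shift [-5.1, -2.2, 47.8] turn [0.35, -0.64, -0.33]
```

Call:
send_rows(motion=[[[-4,-2,15],[0,0,0]],[[-4,-2,30],[0,0,0]],[[-4,-2,48],[0,0,0]],[[-4,-2,48],[0,0,0]],[[-4,-2,48],[0,0,0]]])

```text
time_s: 3.7
position: [0.5547, -0.2483, 0.0128]
ee_rot: [0.081, 3.14, -0.001]
ft_force: [-0.7, 0.2, 0.0]
gripper_width: 0.996
finger_force: 0.0
```

```bash
python3 -c "
from h import *
print(state()['position']);mv([.550,-.2445,.005],87.4)"
```

```text
[ 0.55465246 -0.24829809  0.0128385 ]
shift [4.8, 3.6, 7.8] turn [-0.02, 0.04, -0.37]
```

Call:
send_rows(motion=[[[5,3.5,8],[0,0,-0.4]],[[5,3.5,8],[0,0,-0.4]],[[5,3.5,8],[0,0,-0.4]],[[5,3.5,8],[0,0,-0.4]],[[5,3.5,8],[0,0,-0.4]]])

```text
time_s: 4.2
position: [0.5495, -0.2449, 0.004]
ee_rot: [0.071, 3.14, -0.001]
ft_force: [-0.4, -0.2, 0.4]
gripper_width: 1.001
finger_force: 0.0
```

Call:
send_rows(motion=[[[0,0,0],[0,0,0]],[[0,0,0],[0,0,0]],[[0,0,0],[0,0,0]],[[0,0,0],[0,0,0]],[[0,0,0],[0,0,0]]], hand=1)

```text
time_s: 4.7
position: [0.5492, -0.2447, 0.0036]
ee_rot: [-0.071, -3.141, -0.0]
ft_force: [0.2, 0.0, 0.6]
gripper_width: 0.628
finger_force: 0.0
```

Call:
send_rows(motion=[[[0,0,0],[0,0,0]],[[0,0,0],[0,0,0]],[[0,0,0],[0,0,0]],[[0,0,0],[0,0,0]],[[0,0,0],[0,0,0]]])

```text
time_s: 5.2
position: [0.5493, -0.2447, 0.0036]
ee_rot: [0.071, 3.141, -0.0]
ft_force: [-0.1, -0.5, -0.6]
gripper_width: 0.455
finger_force: 30.0
```

Call:
send_rows(motion=[[[0,0,-30],[0,0,0]],[[0,0,-60],[0,0,0]],[[0,0,-90],[0,0,0]],[[0,0,-90],[0,0,0]],[[0,0,-90],[0,0,0]]])

```text
time_s: 5.7
position: [0.5495, -0.2448, 0.094]
ee_rot: [0.071, 3.14, -0.001]
ft_force: [-0.8, -0.8, -1.3]
gripper_width: 0.46
finger_force: 30.0
```

```bash
python3 -c "
from h import *
print(state()['position'],state()['finger_force']);mv([.564,-.028,.09],103)"
```

```text
[ 0.54952621 -0.2447988   0.0939528 ] 29.99972552061081
shift [-4.6, 217.2, 3.8] turn [-0.04, 0.06, -15.6]
```

Call:
send_rows(motion=[[[0,45,0],[0,0,-3]],[[0,90,0],[0,0,-6]],[[-2,135,2],[0,0,-9]],[[-3,175,4],[0,0,-12]],[[-4.6,205,4],[0,0,-15.6]]])

```text
time_s: 6.2
position: [0.5608, -0.0372, 0.0867]
ee_rot: [0.36, -3.116, -0.003]
ft_force: [-0.1, -0.1, -2.3]
gripper_width: 0.458
finger_force: 30.0
```

Call:
send_rows(motion=[[[0,10,0],[0,0,0]],[[0,12,0],[0,0,0]],[[0,12,0],[0,0,0]],[[0,12,0],[0,0,0]],[[0,12,0],[0,0,0]]])

```text
time_s: 6.7
position: [0.5605, -0.0297, 0.0895]
ee_rot: [0.352, -3.122, 0.0]
ft_force: [0.1, -0.6, -1.9]
gripper_width: 0.457
finger_force: 30.0
```

```bash
python3 - <<'E'
from h import *
print(state()['position'],state()['finger_force']);mv([.564,-.028,.055],103)
a,_=get_image("side");b,_=get_image("top")
M=np.zeros((600,800,3),np.uint8)
c=calibration("side"); t=topix(c,[.644,-.01,.05]).astype(int);print(t)
x,y=t-[60,45]; M[:600,:]=cv2.resize(a[y:y+90,x:x+120],(800,600),interpolation=cv2.INTER_CUBIC)[:,:,::-1]; print(x,y)
cv2.imwrite("pics/s2.png",M); cv2.imwrite("pics/t2.png",b[:,:,::-1])
E
```

```text
[ 0.56046324 -0.02973378  0.08953293] 29.999738931655884
shift [-3.8, 0.9, 34.5] turn [-0.01, -0.01, -0.12]
[384 252]
324 207
```

View pics/s2.png

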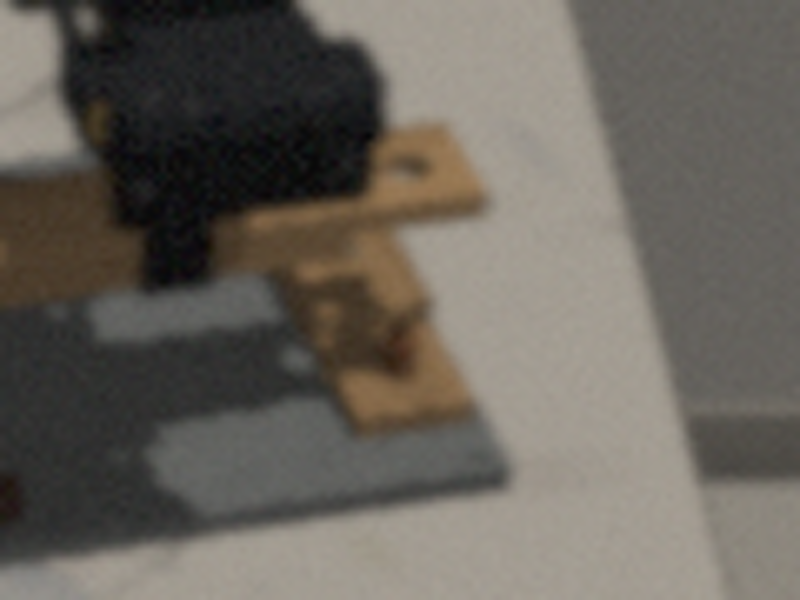

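```bash
python3 - <<'E'
from h import *
c=calibration("side"); s=1/6.667
H=ray(c,[324+410*s-.4,207+165*s-.4],.106)[0]; D=ray(c,[324+402*s-.4,207+332*s-.4],.040)[0]
print("hole",H,"dowel",D,"need",D-H)
J=np.array([.62,.0055]); a=1.7992; X=np.array([np.cos(a),np.sin(a)]); Y=np.array([-X[1],X[0]])
print("pred dowel",J-.02*X-.02*Y); p=state()["position"][:2]; print("pred hole",p+Y*(-.082))
E
```

```text
hole [ 0.6414568  -0.01193347  0.106     ] dowel [ 0.6442583  -0.01162854  0.04      ] need [ 0.0028015   0.00030492 -0.066     ]
pred dowel [ 0.64400904 -0.00945212]
pred hole [ 0.64038795 -0.01087235]
```

Call:
send_rows(motion=[[[-3.5,0.7,10],[0,0,0]],[[-3.5,0.7,20],[0,0,0]],[[-3.5,0.7,30],[0,0,0]],[[-3.5,0.7,42],[0,0,0]],[[-3.5,0.7,42],[0,0,0]]])

```text
time_s: 7.3
position: [0.5616, -0.0265, 0.0447]
ee_rot: [0.355, -3.117, -0.002]
ft_force: [-0.7, 0.7, -1.3]
gripper_width: 0.455
finger_force: 30.0
```

Call:
send_rows(motion=[[[0,0,0],[0,0,0]],[[0,0,0],[0,0,0]],[[0,0,0],[0,0,0]],[[0,0,0],[0,0,0]],[[0,0,0],[0,0,0]]])

```text
time_s: 7.8
position: [0.564, -0.027, 0.0481]
ee_rot: [-0.356, 3.121, -0.0]
ft_force: [-0.2, -0.3, -1.4]
gripper_width: 0.458
finger_force: 30.0
```

```bash
python3 -c "
from h import *
print(state()['position'],state()['ft_force']);mv([.5638,-.0285,.016],103)"
```

```text
[ 0.56399837 -0.02700911  0.04806219] [-0.24050366 -0.30176912 -1.40496426]
shift [0.6, -1.4, 32.1] turn [-0.02, 0.04, 0.0]
```

Call:
send_rows(motion=[[[0.2,-0.8,6],[0,0,0]],[[0.2,-0.8,11],[0,0,0]],[[0.2,-0.8,15],[0,0,0]],[[0.2,-0.8,18],[0,0,0]],[[0.2,-0.8,20],[0,0,0]]])

```text
time_s: 8.3
position: [0.5634, -0.0277, 0.027]
ee_rot: [0.356, -3.121, -0.0]
ft_force: [0.4, 0.5, -0.6]
gripper_width: 0.456
finger_force: 30.0
```

Call:
send_rows(motion=[[[0,0,2],[0,0,0]],[[0,0,5],[0,0,0]],[[0,0,8],[0,0,0]],[[0,0,11],[0,0,0]],[[0,0,12],[0,0,0]]])

```text
time_s: 8.8
position: [0.5636, -0.0278, 0.0156]
ee_rot: [0.356, -3.121, -0.0]
ft_force: [-3.4, 1.2, 7.3]
gripper_width: 0.46
finger_force: 30.0
```

```bash
python3 -c "
from h import *
print(state()['position'],state()['ft_force'],state()['wrist_torque']);mv([.5638,-.0278,.016],103)"
```

```text
[ 0.56355817 -0.02775921  0.01563888] [-3.38111458  1.15266996  7.3003328 ] [0.18307929 0.54426901 0.03524335]
shift [-0.2, -0.1, -0.4] turn [0.01, -0.03, 0.0]
```

Call:
send_rows(motion=[[[0,0,-0.5],[0,0,0]],[[0,0,-0.5],[0,0,0]],[[0,0,-0.5],[0,0,0]],[[0,0,-0.5],[0,0,0]],[[0,0,-0.5],[0,0,0]]], hand=-1)

```text
time_s: 9.3
position: [0.5638, -0.0278, 0.0162]
ee_rot: [-0.356, 3.121, -0.0]
ft_force: [-0.1, -0.4, 0.8]
gripper_width: 0.825
finger_force: 0.0
```

Call:
send_rows(motion=[[[0,0,-20],[0,0,0]],[[0,0,-60],[0,0,0]],[[0,0,-100],[0,0,0]],[[0,0,-150],[0,0,0]],[[0,0,-190],[0,0,0]]])

```text
time_s: 9.8
position: [0.564, -0.0278, 0.209]
ee_rot: [-0.355, 3.12, -0.001]
ft_force: [0.7, 0.6, -0.7]
gripper_width: 1.001
finger_force: 0.0
```

```bash
python3 -c "
from h import *
print(state()['position']);mv([.575,.26,.23],90)"
```

```text
[ 0.56404664 -0.02782618  0.20901959]
shift [-75.5, 278.0, -21.1] turn [-0.03, 0.11, 13.0]
```

```bash
python3 -c "
from h import *
mv([.636,.265,.22],58)"
```

```text
shift [-136.0, 269.1, -10.9] turn [-0.0, 0.12, 45.0]
```

Call:
send_rows(motion=[[[-136,269,-11],[0,0,45]],[[-136,269,-11],[0,0,45]],[[-136,269,-11],[0,0,45]],[[-136,269,-11],[0,0,45]],[[-136,269,-11],[0,0,45]]])

```text
time_s: 10.3
position: [0.6209, 0.205, 0.215]
ee_rot: [0.769, 3.046, -0.0]
ft_force: [1.2, 0.9, 0.3]
gripper_width: 1.001
finger_force: 0.0
```

```bash
python3 -c "
from h import *
print(state()['position']);mv([.636,.265,.22],58)"
```

```text
[0.62091318 0.20497786 0.21501971]
shift [15.2, 60.0, -5.0] turn [0.0, 0.02, 3.68]
```

Call:
send_rows(motion=[[[15,52,-5],[0,0,2]],[[15,52,-5],[0,0,2]],[[15,52,-5],[0,0,2]],[[15,52,-5],[0,0,2]],[[15,52,-5],[0,0,2]]])

```text
time_s: 10.8
position: [0.6318, 0.2545, 0.2197]
ee_rot: [-0.814, -3.034, 0.001]
ft_force: [-0.2, -0.1, 0.1]
gripper_width: 0.999
finger_force: 0.0
```

```bash
python3 - <<'E'
from h import *
import pickle
s=state();print(s['position'],np.abs(s['joint_vel']).max(),s["time_s"],s["joint_pos"])
c=calibration("wrist"); im,d=get_image("wrist"); cv2.imwrite("pics/w3full.png",im[:,:,::-1]); pickle.dump((c,d),open("pics/w3.pkl","wb"))
t=topix(c,[.594,.292,.02]).astype(int); print(t, topix(c,[.594,.292,.065]))
x=max(0,min(340,t[0]-150)); y=max(0,min(255,t[1]-110)); print(x,y)
cv2.imwrite("pics/w3.png",cv2.resize(im[y:y+225,x:x+300],(800,600),interpolation=cv2.INTER_CUBIC)[:,:,::-1])
W=cloud(c,d); Z=W[...,2]
m=(Z>.055)&(Z<.075)&(abs(W[...,0]-.594)<.05)&(abs(W[...,1]-.292)<.05); P=W[m][:,:2].astype(np.float32); print(len(P),np.median(Z[m]),cv2.minAreaRect(P*1000))
m=(Z>.017)&(Z<.024)&(abs(W[...,0]-.594)<.15)&(abs(W[...,1]-.3)<.15); P=W[m][:,:2]; print(len(P),cv2.minAreaRect(P.astype(np.float32)*1000))
E
```

```text
[0.6318001  0.25447057 0.21967465] 0.0048062037356226195 10.8 [ 2.67440644e-01  3.55644330e-01  1.36692786e+00 -4.06585784e-04
  1.41963548e+00 -7.78932225e-01]
[341 155] [343.27925687 157.97309025]
191 45
1377 0.0654299512776866 ((596.4353637695312, 296.34918212890625), (16.01348304748535, 46.11273956298828), 59.406822204589844)
7078 ((581.13134765625, 270.5649719238281), (231.62417602539062, 115.54511260986328), 84.1541976928711)
```

View pics/w3.png

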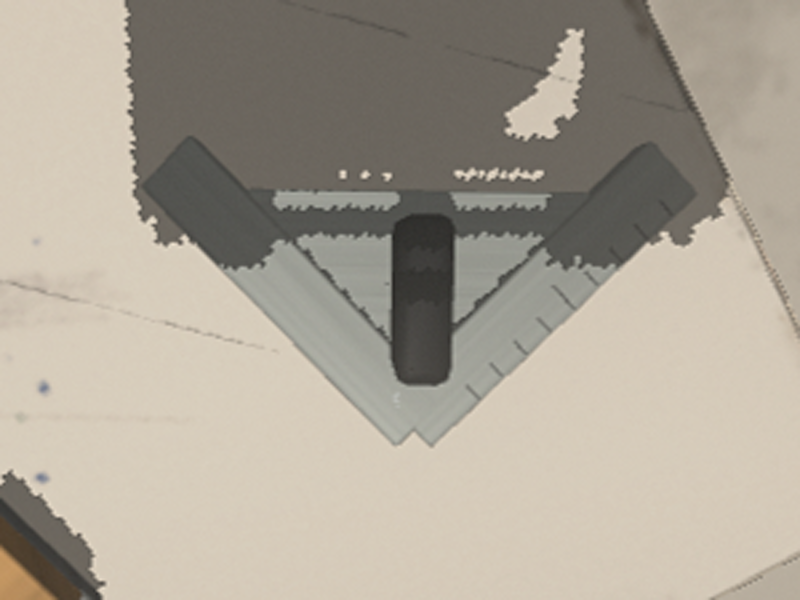

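```bash
python3 -c "
from h import *
mv([.596,.296,.08],59);mv([.596,.296,.027],59)"
```

```text
shift [51.8, 18.0, 139.8] turn [-0.03, -0.0, 0.94]
shift [51.8, 18.1, 192.8] turn [-0.03, -0.0, 0.94]
```

Call:
send_rows(motion=[[[20,8,40],[0,0,0.9]],[[40,16,80],[0,0,0.9]],[[52,18,115],[0,0,0.9]],[[52,18,130],[0,0,0.9]],[[52,18,130],[0,0,0.9]]])

```text
time_s: 11.35
position: [0.5943, 0.296, 0.0872]
ee_rot: [-0.836, -3.024, 0.005]
ft_force: [0.1, -0.6, 0.5]
gripper_width: 1.001
finger_force: 0.0
```

Call:
send_rows(motion=[[[0,0,0],[0,0,0]],[[0,0,0],[0,0,0]],[[0,0,0],[0,0,0]],[[0,0,0],[0,0,0]],[[0,0,0],[0,0,0]]])

```text
time_s: 11.85
position: [0.5963, 0.2978, 0.0907]
ee_rot: [0.836, 3.027, 0.001]
ft_force: [-0.3, 0.4, -0.3]
gripper_width: 1.001
finger_force: 0.0
```

```bash
python3 -c "
from h import *
print(state()['position']);mv([.596,.296,.027],59)"
```

```text
[0.59629538 0.29782944 0.09066377]
shift [-0.6, -1.8, 63.7] turn [0.05, 0.05, 0.14]
```

Call:
send_rows(motion=[[[-0.6,-1.8,15],[0,0,0]],[[-0.6,-1.8,30],[0,0,0]],[[-0.6,-1.8,45],[0,0,0]],[[-0.6,-1.8,58],[0,0,0]],[[-0.6,-1.8,62.5],[0,0,0]]])

```text
time_s: 12.35
position: [0.5935, 0.2953, 0.024]
ee_rot: [-0.835, -3.025, 0.004]
ft_force: [0.1, -0.2, -0.7]
gripper_width: 1.002
finger_force: 0.0
```

Call:
send_rows(motion=[[[0,0,0],[0,0,0]],[[0,0,0],[0,0,0]],[[0,0,0],[0,0,0]],[[0,0,0],[0,0,0]],[[0,0,0],[0,0,0]]], hand=1)

```text
time_s: 12.85
position: [0.5958, 0.2961, 0.0281]
ee_rot: [0.835, 3.028, 0.001]
ft_force: [0.1, 0.2, 0.2]
gripper_width: 0.629
finger_force: 0.0
```

Call:
send_rows(motion=[[[0,0,0],[0,0,0]],[[0,0,0],[0,0,0]],[[0,0,0],[0,0,0]],[[0,0,0],[0,0,0]],[[0,0,0],[0,0,0]]])

```text
time_s: 13.35
position: [0.5954, 0.296, 0.0273]
ee_rot: [-0.836, -3.028, -0.0]
ft_force: [0.6, 0.7, -1.3]
gripper_width: 0.181
finger_force: 30.0
```

Call:
send_rows(motion=[[[0,0,0],[0,0,0]],[[0,0,0],[0,0,0]],[[0,0,0],[0,0,0]],[[0,0,0],[0,0,0]],[[0,0,0],[0,0,0]]])

```text
time_s: 13.85
position: [0.5954, 0.296, 0.0273]
ee_rot: [0.836, 3.028, 0.0]
ft_force: [0.6, 1.1, -0.4]
gripper_width: 0.181
finger_force: 30.0
```

Call:
send_rows(motion=[[[0,0,0],[0,0,0]],[[0,0,-20],[0,0,0]],[[0,0,-40],[0,0,0]],[[0,0,-60],[0,0,0]],[[0,0,-70],[0,0,0]]])

```text
time_s: 14.35
position: [0.5959, 0.2961, 0.0987]
ee_rot: [0.835, 3.027, 0.001]
ft_force: [0.5, -1.0, -3.7]
gripper_width: 0.179
finger_force: 30.0
```

```bash
python3 -c "
from h import *
print(state()['position'],state()['joint_pos'])"
```

```text
[0.59587851 0.29608348 0.09874457] [ 3.42773039e-01  4.20068928e-01  1.51787981e+00 -4.88846727e-05
  1.20224466e+00 -6.89486469e-01]
```

```bash
python3 - <<'E'
from h import *
np.set_printoptions(precision=4,suppress=True)
c=calibration("top"); im,d=get_image("top"); cv2.imwrite("pics/t3.png",im[:,:,::-1]); W=cloud(c,d)
a=np.radians(103); X=np.array([np.cos(a),np.sin(a)]); Y=np.array([-X[1],X[0]]); o=np.array([.6168,.0043])
L=(W[...,:2]-o)@np.c_[X,Y]*1e3; Z=W[...,2]*1e3
m=(Z>27)&(Z<36)&(abs(L[...,0])<170)&(abs(L[...,1])<170)
for n,k in dict(bar=m&(L[...,0]<8)&(L[...,1]>8),rail=m&(L[...,0]>10)&(L[...,1]<15)).items():
    print(n,k.sum(),np.median(Z[k]),cv2.minAreaRect(L[k].astype(np.float32)))
k=m&(L[...,0]<20)&(L[...,1]>8)
for y in range(10,140,20):
    s=L[k&(abs(L[...,1]-y)<8)]; print("bar y",y,np.percentile(s[:,0],[1,99]))
for x in range(10,140,20):
    s=L[m&(abs(L[...,0]-x)<8)&(L[...,1]<15)]; print("rail x",x,np.percentile(s[:,1],[1,99]))
mv([.575,.16,.11],58);
E
```

```text
bar 1170 31.174041780206398 ((-19.561527252197266, 74.49686431884766), (133.00173950195312, 40.2634162902832), 89.87469482421875)
rail 1090 31.19421253503696 ((74.91327667236328, -20.35936737060547), (129.52896118164062, 41.454891204833984), 0.16025125980377197)
bar y 10 [-38.4321   0.3895]
bar y 30 [-38.9186   0.0579]
bar y 50 [-38.98     0.1325]
bar y 70 [-38.7006   0.2669]
bar y 90 [-38.7469   0.0319]
bar y 110 [-38.9113   0.2556]
bar y 130 [-39.0198   0.3191]
rail x 10 [-39.6833  -0.534 ]
rail x 30 [-40.0921  -0.0775]
rail x 50 [-39.4297  -0.4649]
rail x 70 [-39.2936   0.1316]
rail x 90 [-39.0093  -0.4363]
rail x 110 [-38.6344  -0.0225]
rail x 130 [-38.3263   0.0782]
shift [-51.4, -128.1, -10.1] turn [0.15, 0.12, 1.15]
```

```bash
python3 -c "
from h import *
mv([.5638,.0396,.085],58.05)"
```

```text
shift [-103.5, -237.3, 14.7] turn [0.15, 0.12, 1.1]
```

Call:
send_rows(motion=[[[-20,-40,0],[0,0,0.3]],[[-40,-85,0],[0,0,0.6]],[[-60,-130,0],[0,0,1.1]],[[-80,-175,0],[0,0,1.1]],[[-95,-215,5],[0,0,1.1]]])

```text
time_s: 14.9
position: [0.566, 0.0604, 0.0918]
ee_rot: [0.865, 3.02, -0.001]
ft_force: [0.1, -0.7, -3.9]
gripper_width: 0.182
finger_force: 30.0
```

Call:
send_rows(motion=[[[-4,-12,5],[0,0,0]],[[-8,-22,9],[0,0,0]],[[-8,-22,9],[0,0,0]],[[-8,-22,9],[0,0,0]],[[-8,-22,9],[0,0,0]]])

```text
time_s: 15.4
position: [0.5622, 0.0411, 0.0834]
ee_rot: [0.862, 3.021, 0.001]
ft_force: [-0.3, 0.1, -2.8]
gripper_width: 0.184
finger_force: 30.0
```

Call:
send_rows(motion=[[[0,0,0],[0,0,0]],[[0,0,0],[0,0,0]],[[0,0,0],[0,0,0]],[[0,0,0],[0,0,0]],[[0,0,0],[0,0,0]]])

```text
time_s: 15.9
position: [0.5619, 0.0398, 0.0834]
ee_rot: [0.865, 3.02, 0.0]
ft_force: [-0.7, 0.4, -3.0]
gripper_width: 0.184
finger_force: 30.0
```

```bash
python3 -c "
from h import *
print(state()['position'],state()['ft_force'])
mv([.5638,.0396,.043],58.05)"
```

```text
[0.56185777 0.03981652 0.08341082] [-0.66600848  0.39910386 -2.98944285]
shift [-1.8, 0.8, 40.4] turn [0.0, 0.0, 0.0]
```

Call:
send_rows(motion=[[[-1,0.8,12],[0,0,0]],[[-1,0.8,24],[0,0,0]],[[-1,0.8,34],[0,0,0]],[[-1,0.8,40],[0,0,0]],[[-1,0.8,40.5],[0,0,0]]])

```text
time_s: 16.4
position: [0.5618, 0.0399, 0.041]
ee_rot: [-0.864, -3.017, 0.001]
ft_force: [-0.3, 0.1, -3.0]
gripper_width: 0.181
finger_force: 30.0
```

Call:
send_rows(motion=[[[0,0,1],[0,0,0]],[[0,0,2],[0,0,0]],[[0,0,3],[0,0,0]],[[0,0,4],[0,0,0]],[[0,0,4],[0,0,0]]])

```text
time_s: 16.9
position: [0.5635, 0.0398, 0.0393]
ee_rot: [0.865, 3.019, 0.0]
ft_force: [-0.1, -0.2, -1.9]
gripper_width: 0.182
finger_force: 30.0
```

```bash
python3 - <<'E'
from h import *
print(state()['position'],state()['ft_force'],state()['wrist_torque'])
mv([.5734,.0336,.0393],58.05)
im,d=get_image("top"); c=calibration("top"); W=cloud(c,d)
cv2.imwrite("pics/t4.png",cv2.resize(im[150:270,250:410],(800,600),interpolation=cv2.INTER_CUBIC)[:,:,::-1])
E
```

```text
[0.56350435 0.03983175 0.03931856] [-0.12382853 -0.16849013 -1.9458175 ] [-0.00865051  0.05564019  0.06496754]
shift [-11.7, -0.0, 0.0] turn [0.02, 0.05, -0.01]
```

View pics/t4.png

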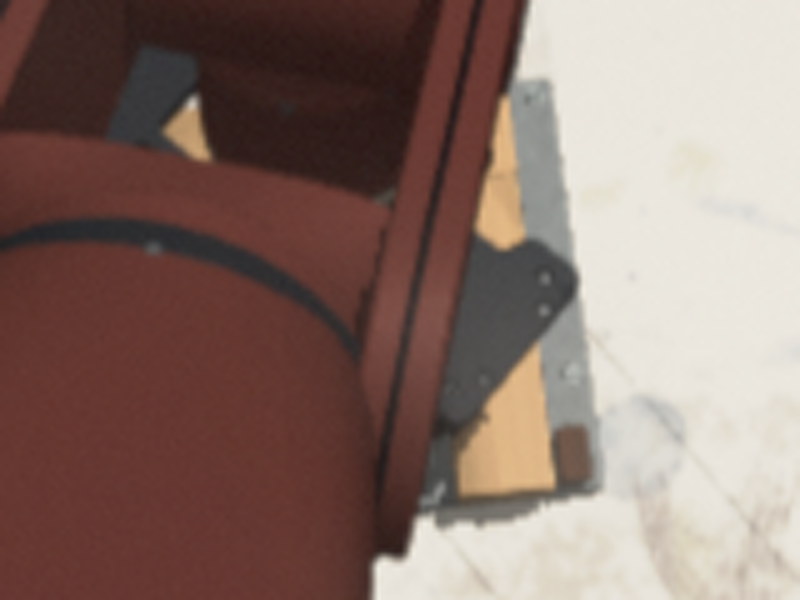

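Call:
send_rows(motion=[[[-2,0,0.5],[0,0,0]],[[-4,0,0.5],[0,0,0]],[[-6,0,0.5],[0,0,0]],[[-8,0,0.5],[0,0,0]],[[-9,0,0.5],[0,0,0]]])

```text
time_s: 17.45
position: [0.5707, 0.0358, 0.0393]
ee_rot: [-0.865, -3.02, -0.001]
ft_force: [-5.0, 3.2, 6.6]
gripper_width: 0.183
finger_force: 30.0
```

Call:
send_rows(motion=[[[-0.5,0,0],[0,0,0]],[[-1,0,0],[0,0,0]],[[-1.5,0,0],[0,0,0]],[[-2,0,0],[0,0,0]],[[-2,0,0],[0,0,0]]])

```text
time_s: 17.95
position: [0.5724, 0.0347, 0.0393]
ee_rot: [-0.865, -3.02, -0.001]
ft_force: [-4.8, 2.9, 5.2]
gripper_width: 0.183
finger_force: 30.0
```

```bash
cat > f.py <<'E'
from h import *
s=state(); a=np.radians(103.05); X=np.array([np.cos(a),np.sin(a)]); Y=np.array([-X[1],X[0]])
print(s["time_s"],s["position"].round(4),"jigF",(X@s["ft_force"][:2]).round(1),(Y@s["ft_force"][:2]).round(1),s["ft_force"][2].round(1),"T",s["wrist_torque"].round(2),"jig pos",((s["position"][:2]-[.5734,.0336])@np.c_[X,Y]*1e3).round(1))
mv([.5734,.0336,.0393],58.05)
E
python3 f.py
```

```text
17.95 [0.5724 0.0347 0.0393] jigF 3.9 4.0 5.2 T [ 0.41  0.86 -0.04] jig pos [1.3 0.7]
shift [-1.5, -0.4, 0.0] turn [0.04, -0.04, -0.0]
```

Call:
send_rows(motion=[[[-0.5,0,-0.3],[0,0,0]],[[-1,0,-0.3],[0,0,0]],[[-1.5,0,-0.3],[0,0,0]],[[-2,0,-0.3],[0,0,0]],[[-2,0,-0.3],[0,0,0]]])

```text
time_s: 18.45
position: [0.5734, 0.0339, 0.0393]
ee_rot: [-0.864, -3.018, -0.001]
ft_force: [-6.9, 4.0, 9.6]
gripper_width: 0.183
finger_force: 30.0
```

```bash
python3 f.py
```

```text
18.45 [0.5734 0.0339 0.0393] jigF 5.4 5.9 9.6 T [0.64 1.19 0.05] jig pos [ 0.3 -0.1]
shift [-0.2, -0.2, 0.0] turn [0.01, -0.13, 0.01]
```

Call:
send_rows(motion=[[[-0.5,0,0],[0,0,0]],[[-1,0,0],[0,0,0]],[[-1.5,0,0],[0,0,0]],[[-2,0,0],[0,0,0]],[[-2,0,0],[0,0,0]]])

```text
time_s: 18.95
position: [0.5738, 0.0336, 0.0394]
ee_rot: [-0.862, -3.015, -0.001]
ft_force: [-12.0, 6.8, 14.5]
gripper_width: 0.18
finger_force: 30.0
```

```bash
python3 f.py
```

```text
18.95 [0.5738 0.0336 0.0394] jigF 9.3 10.2 14.5 T [1.07 2.   0.18] jig pos [-0.1 -0.3]
shift [0.3, -0.2, 0.1] turn [-0.04, -0.3, 0.04]
```

Call:
send_rows(motion=[[[0,0,-0.5],[0,0,0]],[[-0.5,0,-1],[0,0,0]],[[-1,0,-1.2],[0,0,0]],[[-1,0,-1.2],[0,0,0]],[[-1,0,-1.2],[0,0,0]]])

```text
time_s: 19.45
position: [0.5738, 0.0335, 0.0395]
ee_rot: [-0.862, -3.014, -0.002]
ft_force: [-11.1, 9.1, 8.5]
gripper_width: 0.18
finger_force: 30.0
```

```bash
python3 f.py
```

```text
19.45 [0.5738 0.0335 0.0395] jigF 11.3 8.7 8.5 T [1.31 1.78 0.14] jig pos [-0.2 -0.3]
shift [0.4, -0.1, 0.2] turn [-0.05, -0.4, 0.04]
```

Call:
send_rows(motion=[[[-0.7,0.7,0],[0,0,0]],[[-1.4,1.4,0],[0,0,0]],[[-1.4,1.4,0],[0,0,0]],[[-1.4,1.4,0],[0,0,0]],[[-1.4,1.4,0],[0,0,0]]])

```text
time_s: 19.95
position: [0.5738, 0.0335, 0.0395]
ee_rot: [-0.86, -3.01, 0.001]
ft_force: [-20.3, 5.5, 15.8]
gripper_width: 0.183
finger_force: 30.0
```

```bash
python3 f.py
```

```text
19.95 [0.5738 0.0335 0.0395] jigF 9.9 18.5 15.8 T [1.01 3.07 0.1 ] jig pos [-0.2 -0.4]
shift [0.4, -0.1, 0.2] turn [-0.22, -0.58, 0.05]
```

Call:
send_rows(motion=[[[-0.7,-1.4,0],[0,0,0]],[[-0.7,-2.8,0],[0,0,0]],[[-0.7,-2.8,0],[0,0,0]],[[-0.7,-2.8,0],[0,0,0]],[[-0.7,-2.8,0],[0,0,0]]])

```text
time_s: 20.45
position: [0.5741, 0.032, 0.0395]
ee_rot: [-0.861, -3.012, -0.003]
ft_force: [-14.5, 11.3, 11.5]
gripper_width: 0.185
finger_force: 30.0
```

```bash
python3 f.py
```

```text
20.45 [0.5741 0.032  0.0395] jigF 14.3 11.6 11.5 T [1.96 2.27 0.21] jig pos [-1.7 -0.4]
shift [1.5, 0.9, 0.3] turn [-0.03, -0.51, 0.04]
```

Call:
send_rows(motion=[[[-0.7,-0.7,-0.3],[0,0,0]],[[-1.4,-1.4,-0.6],[0,0,0]],[[-1.4,-1.4,-0.6],[0,0,0]],[[-1.4,-1.4,-0.6],[0,0,0]],[[-1.4,-1.4,-0.6],[0,0,0]]])

```text
time_s: 20.95
position: [0.5743, 0.0316, 0.0397]
ee_rot: [-0.861, -3.011, -0.006]
ft_force: [-13.0, 16.1, 8.9]
gripper_width: 0.177
finger_force: 30.2
```

```bash
python3 f.py
```

```text
20.95 [0.5743 0.0316 0.0397] jigF 18.6 9.1 8.9 T [2.86 2.21 0.13] jig pos [-2.2 -0.4]
shift [1.8, 1.2, 0.4] turn [0.06, -0.6, 0.03]
```

Call:
send_rows(motion=[[[-0.7,-0.7,-0.3],[0,0,0]],[[-1.4,-1.4,-0.6],[0,0,0]],[[-1.4,-1.4,-0.6],[0,0,0]],[[-1.4,-1.4,-0.6],[0,0,0]],[[-1.4,-1.4,-0.6],[0,0,0]]])

```text
time_s: 21.45
position: [0.5743, 0.0314, 0.0397]
ee_rot: [-0.861, -3.01, -0.01]
ft_force: [-12.7, 22.8, 6.9]
gripper_width: 0.184
finger_force: 30.0
```

```bash
python3 f.py
```

```text
21.45 [0.5743 0.0314 0.0397] jigF 25.0 7.2 6.9 T [3.8  2.03 0.15] jig pos [-2.3 -0.4]
shift [1.9, 1.3, 0.5] turn [0.17, -0.72, 0.03]
```

Call:
send_rows(motion=[[[0,1,0],[0,0,0]],[[0,2,0],[0,0,0]],[[0,2,0],[0,0,0]],[[0,2,0],[0,0,0]],[[0,2,0],[0,0,0]]])

```text
time_s: 21.95
position: [0.5743, 0.0315, 0.0398]
ee_rot: [-0.86, -3.008, -0.005]
ft_force: [-17.8, 15.6, 10.9]
gripper_width: 0.179
finger_force: 30.2
```

```bash
python3 f.py; python3 - <<'E'
from h import *
np.set_printoptions(precision=1,suppress=True)
a=np.radians(103.05); X=np.array([np.cos(a),np.sin(a)]); Y=np.array([-X[1],X[0]])
out=[]
for n,o in [("top",[.6168,.0043]),("side",[.62,.005]),("wrist",[.62,.0055])]:
    im,d=get_image(n); c=calibration(n); W=cloud(c,d); L=(W[...,:2]-o)@np.c_[X,Y]*1e3; Z=W[...,2]*1e3
    cv2.imwrite(f"pics/end_{n}.png",im[:,:,::-1])
    m=(Z>27)&(Z<37)&(d>0)
    for y in range(10,140,20):
        s=L[m&(abs(L[...,1]-y)<8)&(abs(L[...,0]+20)<35),0]
        if len(s)>10: print(n,"y",y,len(s),np.percentile(s,[1,99]))
im=cv2.imread("pics/end_wrist.png"); c=calibration("side"); x,y=topix(c,[.57,.0,.03]).astype(int)-[75,60]
A=cv2.imread("pics/end_side.png")[y:y+120,x:x+130]
cv2.imwrite("pics/e.png",np.hstack([cv2.resize(im,(400,300)),cv2.resize(A,(400,300),interpolation=2)]))
E
```

```text
21.95 [0.5743 0.0315 0.0398] jigF 19.2 13.9 10.9 T [2.93 2.8  0.13] jig pos [-2.3 -0.4]
shift [1.9, 1.3, 0.5] turn [-0.02, -0.77, 0.03]
top y 90 48 [-42.2 -23.2]
top y 110 130 [-42.3  -5.4]
top y 130 144 [-42.3  -3.1]
side y 10 127 [-42.8  13.5]
side y 30 132 [-43.6  14.1]
side y 50 137 [-43.9  14.3]
side y 70 138 [-44.   12.6]
side y 90 143 [-43.4  14.4]
side y 110 146 [-43.9  13.8]
side y 130 102 [-43.5  -3.7]
wrist y 70 47 [10.9 15. ]
wrist y 90 1455 [-6.6 14.8]
wrist y 110 4844 [-40.9  14.5]
wrist y 130 3927 [-41.6  -2.2]
```

View pics/e.png

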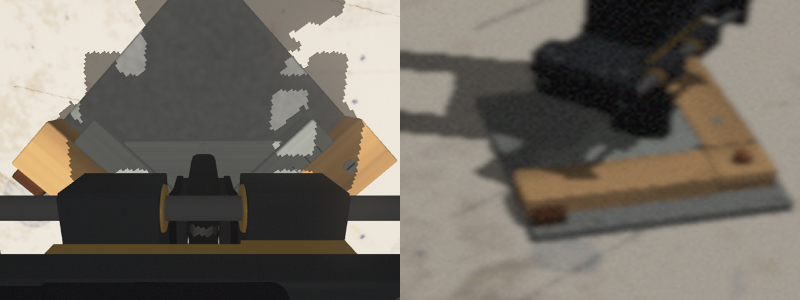

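Call:
send_rows(motion=[[[0,0,0],[0,0,0]],[[0,0,0],[0,0,0]],[[0,0,0],[0,0,0]],[[0,0,0],[0,0,0]],[[0,0,0],[0,0,0]]])

```text
time_s: 22.6
position: [0.5743, 0.0315, 0.0398]
ee_rot: [-0.86, -3.008, -0.005]
ft_force: [-18.0, 15.6, 11.5]
gripper_width: 0.185
finger_force: 30.2
```

```bash
python3 f.py; python3 -c "
from station import *
print(hand_in())"
```

```text
22.6 [0.5743 0.0315 0.0398] jigF 19.2 14.0 11.5 T [2.91 2.77 0.11] jig pos [-2.3 -0.4]
shift [1.9, 1.3, 0.5] turn [-0.02, -0.77, 0.03]
the job is handed in; nothing more can be done
None
```

The bar is threaded on the dowel and released, the square is still gripped and pressed into the corner (wrist force about 19 N toward the bar and 14 N toward the rail), and I handed the job in at 22.6 s; no verdict came back.

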